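# Level a pressure-test bed with a pry bar

## Robot

A 6-joint arm with a two-finger parallel gripper is mounted at the origin on the work surface. World frame = base frame: x ahead of the robot, y to its left, z up, the work surface at z = 0. Lengths are in mm, angles in rad, forces in N, time in s.
With the tool pointing down it reaches from about 300 to 775 mm from the base axis. Payload 14.6 kg.
Tool frame: the origin (TCP) lies on the centre line of the jaws, within the pads' length; the fingertips stand 19 mm ahead of it and the grasp point (between the pads) is the TCP (bot.tip_reach is the distance from the TCP to the fingertips, in mm); y points along the fingers, x is the direction in which the jaws open and shut, and the axes are right-handed (so a half turn about y gives the same grasp; the last joint's range is limited). The gripper opens to 85 mm and grips with 20 to 120 N. Pads are 22 mm wide; open, the fingers measure 114 mm over their backs; the gripper's body (76 mm by 85 mm) begins 54 mm behind the grasp point. The pads swing forward as they close: fully open they stand 13 mm farther back than shut.
Start: joints at [-1.256, 0.3, 1.521, -0, 1.321, -0.067], TCP at [204.918, -510.39, 250.281] pointing down, gripper open.
Joint ranges: [-3.03, 3.03], [-0.79, 2.21], [0.23, 2.52], [-1.04, 4.18], [0, 3.07], [-2.55, 2.55]. Speed limits (rad/s): [2.22, 2.22, 2.57, 3.14, 3.14, 3.14].

## Interface

Orientations are given as a unit quaternion [w, x, y, z].
In Python, from rig import bot gives the robot as it stands. Calls block until the motion is done:
- bot.move_to(position, orientation): joint-space move of the TCP to a pose.
- bot.servo_line(position, attitude=None, speed=150, until_force=None): straight line of the TCP; attitude=None keeps the orientation; speed is the mean speed in mm/s. With until_force (N) it stops when the force on the tool has changed by that much, and returns True; else False.
- bot.move_joints(angles): joint-space move.
- bot.move_gripper(opening, grip_force=None): finger opening in mm; grip_force is the grip in N (None keeps the last); returns when the fingers have stopped.
- bot.dwell(seconds).
- bot.ik(position, orientation): joint angles nearest the present ones, or None.
- bot.read_state(): the state.
- bot.read_camera(name): name is "scene" or "top" or "wrist"; returns a dict with "image" (420x560x3 uint8, blue, green, red), "depth" (420x560 float32, mm along the optical axis (not along the pixel's ray), 0 where there is no reading), "fovy" (degrees; the focal length in pixels is half the picture's height over the tangent of half this angle, whatever the lens; pixels are square), "cx", "cy" (the principal point, pixels), "k1" (the pictures are not rectified: a ray, as slopes to the right and down, at radius r is drawn at 1 + k1 r^2 times it, then the intrinsics apply), "eye" and "attitude" of the camera in the world; the wrist camera has in their place "mount" (4x4, takes a point from camera to tool coordinates, whose origin is the TCP and whose axes are the tool frame's). Camera axes: x right, y down, z forward; pixel columns grow to the right and rows downward; lengths in mm; the calibration is good to about 2 mm. A picture is of the moment at which its call begins: read the wrist's pose just before it.
A pose or a line that the arm cannot do raises bot.MotionError and nothing moves.
- bot.finish_job(): hands the job in, once; it reports no verdict.
The state is a dict: "clock": time; "joint_positions": joint angles; "qvel": joint speeds; "effort": joint torques, N m; "ee_pos": TCP position; "tool_rot": TCP orientation; "ft_force": force on the tool from outside, world axes, zero at the start; "moment": the same for the moment, N m; "grip_width": finger opening in mm.
Only numpy, scipy, OpenCV 4.12 (cv2) and the standard library are available. Lean on these libraries where they do the work, as an engineer would, in place of code of your own. Each camera call takes 0.05 s, during which the arm holds its last target.

## Task

The heavy pressure-test bed sits low at its front edge, so the sprung packer beside the fulcrum cannot slide under its foot. Take the pry bar from its rest, put its thin tip under the bed's front edge with the bar over the fulcrum block, and lever the bed up until the packer slides fully home, then let the bed down onto it and let go; the bar may stay where it is. Do not touch the bed or the packer with the gripper or arm, and leave the adapter, pin, spanner, jar and collar where they are.

Things in the scene. Friction and masses are not known exactly. Their poses are not given: they have to be found in the camera images.
- station: Aluminium ground plate 12 mm thick fixed to the bench, carrying fulcrum, bed and packer. Origin at bench level under the middle of the fulcrum's crest; +y points level from fulcrum to bed (where the bar's tip must point), +x level to the packer's side, z up. The plate spans x -120 to 130, y -50 to 285 mm; the bench under the bar's handle is bare.
- bar_stop (a point): Middle of the front face of a fixed stop block on the plate under the bed, 40 mm wide, 16 mm high (12 to 28 mm above the bench), at station y = 112 mm. The bar's tip can go in up to it.
- fulcrum_top (a point): Middle of the crest of the fixed dark steel fulcrum block (75 mm wide, 34 mm long), 44 mm above the bench. The crest is a level round bar of 10 mm radius along the station's x. Two cheeks, 26 mm long along y, rise to 58 mm above the bench and leave a 42 mm wide channel for the bar, centred on the crest.
- bed (a joint): Hinge angle of the bed, rad: 0 = front edge low (start), 0.084 = level on the packer, at most 0.2. The packer needs about 0.09 to clear. Hinge line along station x at y = 262 mm, 56 mm above the bench. It falls back by its own weight: about 20 to 34 N are needed at the front edge to lift it.
- bed_lip (a point): Middle of the lower front edge of the bed: a 220 mm wide (x), 192 mm deep (y), 22 mm thick grey plate carrying a steel flanged housing, up to 0.24 m above the bench. The edge is at station y = 70 mm, 42 mm above the bench when low, 58 mm when level. Underside flat and open but for the foot.
- bed_foot (a point): Middle of the lower front edge of the bed's one foot, a steel block 50 mm wide (station x 55 to 105 mm), 40 mm deep, reaching 28 to 30 mm below the bed plate.
- packer (a joint): Slide of the sprung packer along station +y, m: starts pressed against the foot at about 0.004 to 0.008; fully home under the foot at 0.042. Its spring pushes with 3 to 4 N; once the foot clears it, it slides home by itself in under half a second.
- packer_front (a point): Middle of the top front edge of the packer at station x = 80 mm: steel block 52 mm wide, 42 mm long, top 28 mm above the bench, with a low tray 30 mm long behind it (towards -y, back wall 14 mm high).
- bar_mid (a point): Middle of the steel pry bar (half length, width, height): 340 mm long, 20 wide, 10 thick, 0.5 kg. x points to the tip, z up. Tip: last 32 mm, 6 mm thick, flush with the underside. Starts level in its rest, underside 40 mm up. Let go over the fulcrum with its tip under the bed it stays: the handle sinks a little until its upper side meets the bed's edge.
- bar_handle (a point): On the upper side of the bar's handle end, middle of its rubber grip (30 mm long, 26 mm wide, 10 mm thick), 155 mm from bar_mid and 15 mm from the end.
- rest: Black plastic bar rest, fixed; base 260 x 50 x 8 mm, origin at bench level under its middle, x along the bar to its tip. Saddles 20 mm long at 110 mm either side of the middle, floors 40 mm above the bench, side lips to 48 mm. Between them the bar is free.
- adapter_mid (a point): Bystander, leave alone: green anodized pressure adapter, 52 mm dia, 58 mm high; the point is about its middle.
- pin_mid (a point): Bystander, leave alone: stainless quick-release pin, about 80 mm long, lying on the ground plate beside the fulcrum; the point is about its middle.
- spanner_mid (a point): Bystander, leave alone: steel spanner, 160 mm long, lying; the point is about its middle.
- sample_jar_mid (a point): Bystander, leave alone: closed sample jar 60 mm dia, 75 mm high; the point is about its middle.
- collar_mid (a point): Bystander, leave alone: steel collar 44 mm dia, 18 mm high; the point is about its middle.

How it is judged (in metres and radians):
On the way:
1. the bar, over the fulcrum, carries the bed well up from its low position (contact force between bar and bed above 5 N and contact force between bar and fulcrum above 5 N and value of joint bed above 0.05 rad), for 0.1 s.
At the end, for the whole second after the job is handed in: The packer is home (slide beyond 36 mm of 42), the bed rests level on it (hinge angle 0.076 to 0.094 rad) and is still, and the bar has been let go and lies still (anywhere) (value of joint packer above 0.036 m and value of joint bed between 0.076 and 0.094 rad and linear speed of bar below 0.03 m/s and not (velocity of joint bed above 0.05 rad/s) and velocity of joint bed above -0.05 rad/s); the robot touches nothing.
It fails at once if gripper or arm pushes on the bed (contact force between any of the fingers, the arm and bed above 2 N).
It fails at once if gripper or arm pushes on the packer (contact force between any of the fingers, the arm and packer above 2 N).
It fails at once if the adapter, pin, spanner, jar or collar is moved more than 30 mm (distance of any of adapter_mid, pin_mid, spanner_mid, sample_jar_mid, collar_mid from where it was at the start of the episode above 0.03 m).
It also fails if it takes over 54 s, if anything falls off the work surface, if the arm or the gripper's body presses on something with over 40 N, if the wrist force passes 120 N, or if a joint passes its speed limit or range.

## Working session

There is one attempt and no reset: what is moved stays moved. The work goes in short steps, each a Python script; the robot and the scene stay as the last script left them, time stands still between calls to the robot, and variables do not carry over. Pictures are saved under pics/ and viewed, and the job is handed in when it is done.

```bash
ls; mkdir -p pics; cat > h.py <<'E'
import numpy as np, cv2, pickle
from scipy.spatial.transform import Rotation as R
def q2m(q): return R.from_quat([q[1],q[2],q[3],q[0]]).as_matrix()
def m2q(m):
    q=R.from_matrix(m).as_quat(); return [q[3],q[0],q[1],q[2]]
def cam(c,st=None):
    f=c['image'].shape[0]/2/np.tan(np.radians(c['fovy'])/2)
    K=np.array([[f,0,c['cx']],[0,f,c['cy']],[0,0,1.]]); D=np.array([c['k1'],0,0,0.])
    if 'mount' in c:
        T=np.eye(4);T[:3,:3]=q2m(st['tool_rot']);T[:3,3]=st['ee_pos'];M=T@np.array(c['mount'])
        Rm,e=M[:3,:3],M[:3,3]
    else:
        a=np.array(c['attitude']); Rm=a if a.shape==(3,3) else q2m(a); e=np.array(c['eye'])
    return K,D,Rm,e
def rays(c,px,st=None):
    K,D,Rm,e=cam(c,st)
    u=cv2.undistortPoints(np.array(px,float).reshape(-1,1,2),K,D)[:,0]
    return e,np.c_[u,np.ones(len(u))]@Rm.T
def onplane(c,px,z,st=None):
    e,d=rays(c,px,st); return e+d*((z-e[2])/d[:,2])[:,None]
def cloud(c,st=None):
    h,w=c['depth'].shape; g=np.stack(np.meshgrid(np.arange(w),np.arange(h)),-1).reshape(-1,2)
    e,d=rays(c,g,st); return (e+d*c['depth'].reshape(-1,1)).reshape(h,w,3)
E
python3 - <<'E'
from rig import bot
import cv2,pickle
s=bot.read_state();print({k:s[k] for k in('clock','ee_pos','tool_rot','ft_force','grip_width')})
for n in('scene','top','wrist'):
    st=bot.read_state();c=bot.read_camera(n);pickle.dump((c,st),open(n+'0.pkl','wb'))
    cv2.imwrite(f'pics/{n}0.png',c['image']);print(n,{k:v for k,v in c.items() if k not in('image','depth')})
E
```

```text
pics
{'clock': 0.0, 'ee_pos': array([ 204.84550392, -510.19532438,  249.71371527]), 'tool_rot': array([ 0.58604487, -0.58552917,  0.39637096, -0.39572347]), 'ft_force': array([-0.50963628, -0.14379495,  0.45802651]), 'grip_width': 85.34081747321042}
scene {'fovy': 42.74642672789332, 'cx': 283.94487255964, 'cy': 209.57745154134759, 'k1': 0.04467909713411813, 'eye': array([1276.39134395, -139.98829509, 1279.49941819]), 'attitude': array([-0.19745762,  0.7067283 ,  0.65679611, -0.17367923])}
top {'fovy': 48.11404933622346, 'cx': 273.68927682218174, 'cy': 209.58948011308772, 'k1': -0.01701173316286089, 'eye': array([ 326.76744014,  -90.5613569 , 1288.54575906]), 'attitude': array([ 0.07282181, -0.70137584,  0.70587222, -0.06718128])}
wrist {'fovy': 60.063565553581654, 'cx': 275.7996393239144, 'cy': 207.2472187785739, 'k1': -0.0818613382039889, 'mount': array([[ 9.99998262e-01, -1.83976694e-03,  3.01970888e-04,
        -8.24519298e-01],
       [-7.73116211e-04, -2.61814326e-01,  9.65117952e-01,
        -1.23149582e+02],
       [-1.69653180e-03, -9.65116508e-01, -2.61815294e-01,
         6.51769246e+01],
       [ 0.00000000e+00,  0.00000000e+00,  0.00000000e+00,
         1.00000000e+00]])}
```

View pics/scene0.png

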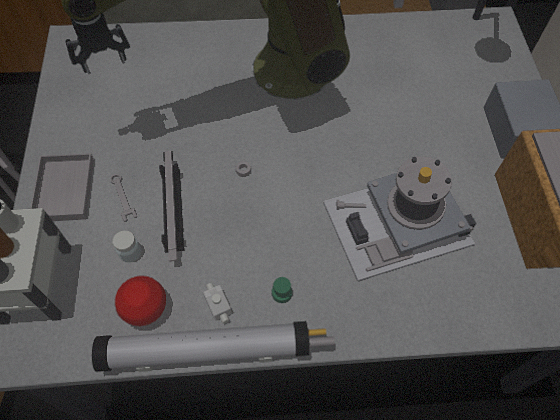

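View pics/top0.png

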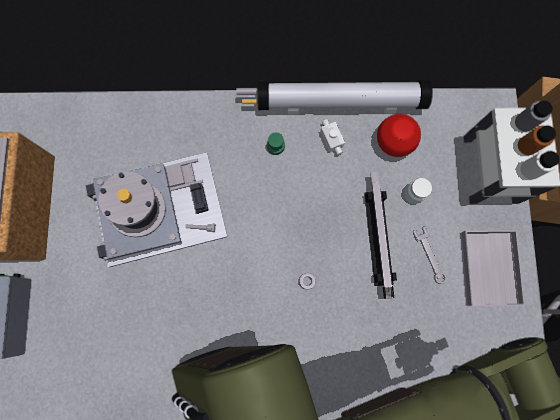

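View pics/wrist0.png

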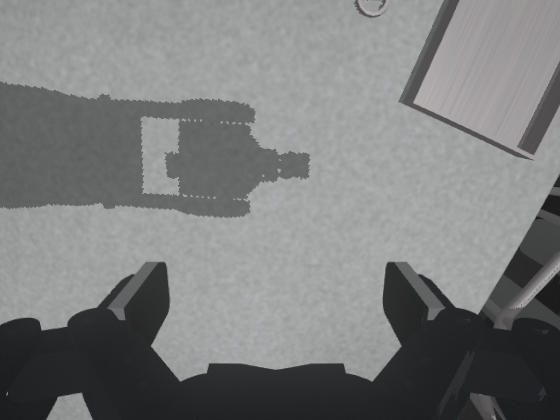

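```bash
python3 - <<'E'
import cv2,pickle
c,_=pickle.load(open('top0.pkl','rb'));im=c['image']
a=cv2.resize(im[140:280,80:240],None,fx=4,fy=4,interpolation=cv2.INTER_CUBIC)
b=cv2.resize(im[160:310,340:450],None,fx=4,fy=4,interpolation=cv2.INTER_CUBIC)
cv2.imwrite('pics/a.png',a);cv2.imwrite('pics/b.png',b)
E
```

```text
(no output)
```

View pics/a.png

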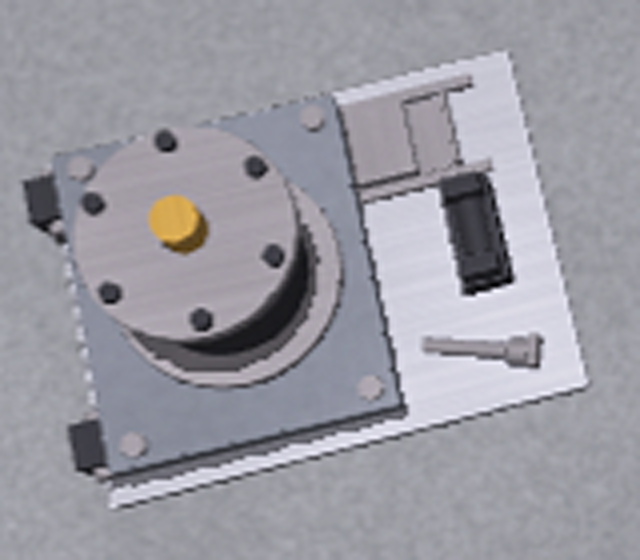

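View pics/b.png

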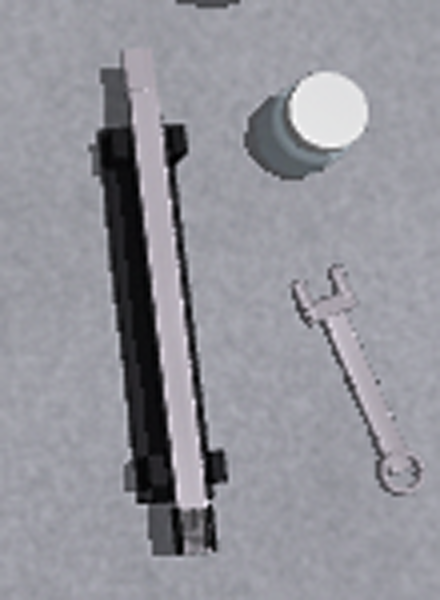

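```bash
python3 - <<'E'
import cv2,pickle,numpy as np
from h import *
c,_=pickle.load(open('top0.pkl','rb'));s,_=pickle.load(open('scene0.pkl','rb'))
im=c['image']
def crop(p,x0,y0): return [(x/4+x0-.375,y/4+y0-.375) for x,y in p]
P=onplane(c,crop([(510,52),(587,385),(112,507)],80,140),12)
print('plate',P.round(1),np.linalg.norm(P[0]-P[1]),'250?',np.linalg.norm(P[2]-P[1]),'335?')
# depth clouds check
for n,k in(('top',c),('scene',s)):
    C=cloud(k); 
    pts=C.reshape(-1,3); print(n,'table z',np.median(pts[np.abs(pts[:,2])<30][:,2]))
C=cloud(c)
# bar: depth 44..56 near bar
Z=C[...,2]; m=np.zeros(Z.shape,np.uint8); m[160:310,340:420]=((Z>43)&(Z<57))[160:310,340:420]
n,l,stt,cen=cv2.connectedComponentsWithStats(m); i=1+np.argmax(stt[1:,4]);print('bar comp',stt[i])
pts=C[l==i]; ctr=cv2.minAreaRect(pts[:,:2].astype(np.float32));print(ctr, np.median(pts[:,2]))
hsv=cv2.cvtColor(im,cv2.COLOR_BGR2HSV)
for y in range(172,300,10):
    xs=np.where(l[y]==i)[0]; print(y,xs.min() if len(xs) else None,xs.max() if len(xs) else None, end=' | ')
# fulcrum top
print()
for n,k in(('top',c),('scene',s)):
    C=cloud(k);Z=C[...,2]
    mm=(Z>40)&(Z<64)&(np.linalg.norm(C[...,:2]-P[:2,:2].mean(0),axis=-1)<120)&(k['image'].max(-1)<90)
    nn,l2,st2,_=cv2.connectedComponentsWithStats(mm.astype(np.uint8)); print(n,st2[1:][st2[1:,4]>30]); 
    j=1+np.argmax(st2[1:,4]);p=C[l2==j];print(p[:,2].max(),cv2.minAreaRect(p[:,:2].astype(np.float32)))
E
```

```text
plate [[749.9 107.2  12. ]
 [510.8  49.   12. ]
 [429.2 371.   12. ]] 246.0404038673788 250? 332.17721957816576 335?
top table z 0.9787936156064916
scene table z 1.3423910094319353
bar comp [ 367  172   30  127 1151]
((510.37603759765625, -367.6023864746094), (339.74676513671875, 51.21440505981445), 3.672166109085083) 49.93984630135333
172 372 377 | 182 371 378 | 192 367 385 | 202 374 381 | 212 375 382 | 222 376 383 | 232 377 385 | 242 379 386 | 252 380 387 | 262 381 388 | 272 382 389 | 282 383 391 | 292 383 393 | 
top [[190 183  15  28 209]]
63.957030888256895 ((613.4093017578125, 124.71373748779297), (71.08208465576172, 29.70266342163086), 11.904419898986816)
scene [[349 212  19  30 233]]
63.81856989301309 ((620.0291748046875, 123.2594223022461), (74.38218688964844, 27.30366325378418), 14.44598388671875)
```

```bash
cat >> h.py <<'E'
def tool(dirxy,pitch=0,sgn=1):
    """tool z along sgn*bar dir (world xy), bar pitched up at tip by pitch"""
    d=np.array([dirxy[0],dirxy[1],0.]);d/=np.linalg.norm(d)
    b=d*np.cos(pitch)+np.array([0,0,np.sin(pitch)])
    dn=d*np.sin(pitch)-np.array([0,0,np.cos(pitch)])
    z=sgn*b; y=dn; x=np.cross(y,z); return np.c_[x,y,z]
E
python3 - <<'E'
from h import *
from rig import bot
c,_=pickle.load(open('top0.pkl','rb'));C=cloud(c);Z=C[...,2]
ctr=[]
for y in list(range(202,275,2)):
    xs=np.where((Z[y,360:400]>43)&(Z[y,360:400]<57))[0]+360
    ctr.append((xs.mean(),y))
p=onplane(c,ctr,50)
vx,vy,x0,y0=cv2.fitLine(p[:,:2].astype(np.float32),cv2.DIST_L2,0,.01,.01).ravel()
b=np.array([vx,vy])*np.sign(vx);print('bar dir',b,np.degrees(np.arctan2(b[1],b[0])))
ends=onplane(c,[(374.5,171.5),(388.5,298.5)],48);print(ends,np.linalg.norm(ends[0]-ends[1]))
m=ends[:,:2].mean(0); q=np.array([x0,y0]); mid=q+b*((m-q)@b); print('mid',mid)
ey=np.array([-.2365,.9716]);o=np.array([613.5,125.2])
print('j now',bot.read_state()['joint_positions'])
for s in(1,-1):
    T=m2q(tool(b,0,s))
    for z in(45,150,250): print(s,'pick',z,np.round(bot.ik([*(mid-70*b),z],T),2) if bot.ik([*(mid-70*b),z],T) is not None else None)
    for pt in(-.2,0,.15):
      for yy in(-135,-200):
        for z in(50,150):
          r=bot.ik([*(o+yy*ey),z],m2q(tool(ey,pt,s)));print(s,'place',pt,yy,z,None if r is None else np.round(r,2))
E
```

```text
bar dir [0.9978018  0.06626926] 3.7997334
[[ 680.23550325 -357.29547021   48.        ]
 [ 339.04173273 -377.4102699    48.        ]] 341.7861820018545
mid [ 509.56945301 -366.31146634]
j now [-1.25560309e+00  3.00344155e-01  1.52138890e+00  4.11357188e-05
  1.32067929e+00 -6.66190888e-02]
1 pick 45 [-0.76  0.6   1.61 -0.    0.93  0.74]
1 pick 150 [-0.76  0.45  1.55 -0.    1.13  0.74]
1 pick 250 [-0.76  0.36  1.45 -0.    1.34  0.74]
1 place -0.2 -135 50 [ 0.    0.71  1.42 -0.23  0.98 -0.11]
1 place -0.2 -135 150 [ 0.    0.59  1.36 -0.21  1.15 -0.15]
1 place -0.2 -200 50 [-0.1   0.74  1.37 -0.23  0.98 -0.21]
1 place -0.2 -200 150 [-0.1   0.62  1.31 -0.21  1.15 -0.26]
1 place 0 -135 50 [-0.07  0.72  1.38 -0.    1.04 -0.3 ]
1 place 0 -135 150 [-0.07  0.6   1.33 -0.    1.21 -0.3 ]
1 place 0 -200 50 [-0.16  0.76  1.32 -0.    1.06 -0.4 ]
1 place 0 -200 150 [-0.16  0.64  1.26 -0.    1.24 -0.4 ]
1 place 0.15 -135 50 [-0.12  0.74  1.35  0.16  1.1  -0.43]
1 place 0.15 -135 150 [-0.12  0.62  1.3   0.15  1.27 -0.4 ]
1 place 0.15 -200 50 [-0.21  0.79  1.28  0.15  1.15 -0.51]
1 place 0.15 -200 150 [-0.21  0.67  1.22  0.14  1.32 -0.48]
-1 pick 45 [-0.76  0.6   1.61 -0.    0.93 -2.4 ]
-1 pick 150 [-0.76  0.45  1.55 -0.    1.13 -2.4 ]
-1 pick 250 [-0.76  0.36  1.45 -0.    1.34 -2.4 ]
-1 place -0.2 -135 50 None
-1 place -0.2 -135 150 None
-1 place -0.2 -200 50 None
-1 place -0.2 -200 150 None
-1 place 0 -135 50 None
-1 place 0 -135 150 None
-1 place 0 -200 50 None
-1 place 0 -200 150 None
-1 place 0.15 -135 50 None
-1 place 0.15 -135 150 None
-1 place 0.15 -200 50 None
-1 place 0.15 -200 150 None
```

```bash
python3 - <<'E'
from h import *
from rig import bot
b=np.array([.9978,.0663]);mid=np.array([509.6,-366.3])
ey=np.array([-.2365,.9716]);o=np.array([613.5,125.2])
def shot(n):
    st=bot.read_state();c=bot.read_camera('wrist');pickle.dump((c,st),open(n+'.pkl','wb'));cv2.imwrite(f'pics/{n}.png',c['image']);print(n,st['clock'])
bot.move_to([*(o-80*ey),260],m2q(tool(ey)));shot('w1')
bot.move_to([*(mid-60*b),260],m2q(tool(b)));shot('w2')
E
```

```text
w1 2.6417
w2 4.3583
```

View pics/w1.png

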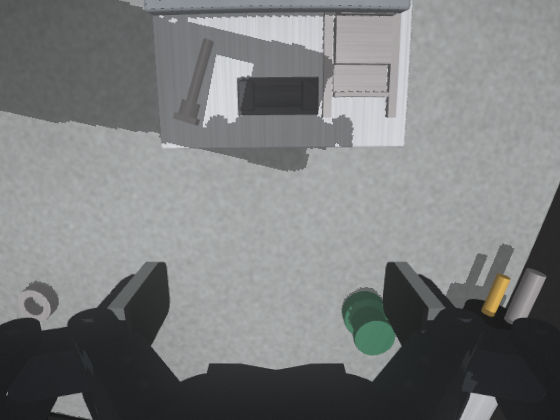

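View pics/w2.png

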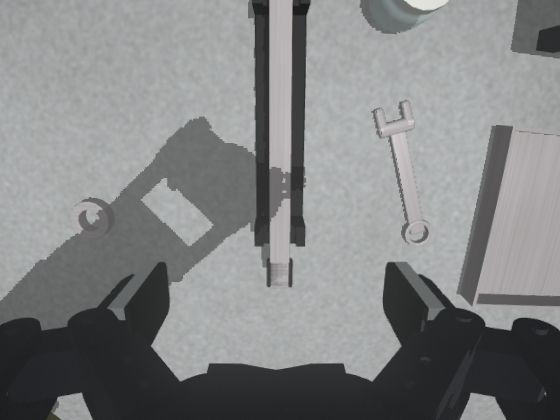

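```bash
python3 - <<'E'
from h import *
c,st=pickle.load(open('w1.pkl','rb'))
ey=np.array([-.2365,.9716]);ex=np.array([ey[1],-ey[0]]);o=np.array([613.5,125.2])
def S(p): p=np.atleast_2d(p); d=p[:,:2]-o; return np.c_[d@ex,d@ey,p[:,2]].round(1)
print('plate front corners',S(onplane(c,[(162,147),(404,146)],12,st)))
C=cloud(c,st);Z=C[...,2]
sub=C[70:125,225:330].reshape(-1,3)
m=(sub[:,2]>36)&(sub[:,2]<70);p=sub[m];print('fulcrum z hist',np.histogram(p[:,2],bins=[36,40,42,44,46,48,52,56,58,60,64,70]))
ck=p[p[:,2]>54];s=S(ck);print('cheek ext',s.min(0),s.max(0),np.percentile(s,[3,97],axis=0));r=cv2.minAreaRect(ck[:,:2].astype(np.float32));print(r,S([[*r[0],58]]))
# lip: bed region front row
for col in(180,230,280,330,380):
    z=Z[0:30,col]; print(col,z[:26:3].round(0),S(C[0:26:5,col])[:,1])
hsv=cv2.cvtColor(c['image'],cv2.COLOR_BGR2HSV);g=(hsv[...,0]>40)&(hsv[...,0]<90)&(hsv[...,1]>100);g[:280]=0
print('adapter',S(C[g]).min(0),S(C[g]).max(0),np.median(S(C[g]),0))
print('collar',S(onplane(c,[(37,300)],18,st)))
c,st=pickle.load(open('w2.pkl','rb'));C=cloud(c,st);Z=C[...,2]
L=[]
for y in range(20,220,4):
    xs=np.where((Z[y,262:300]>45)&(Z[y,262:300]<56))[0]+262
    if len(xs)>8: L.append((xs.mean(),y,len(xs)))
L=np.array(L);print('bar widths px',L[::8])
p=onplane(c,L[:,:2],50,st);vx,vy,x0,y0=cv2.fitLine(p[:,:2].astype(np.float32),cv2.DIST_L2,0,.01,.01).ravel()
b=np.array([vx,vy])*np.sign(vx);q=np.array([x0,y0]);e=onplane(c,[(280,287)],45,st)[0,:2]
print('dir',b,'handle end',e,'mid',q+b*((e-q)@b+170), 'barz',np.median(Z[30:200,275:285]))
E
```

```text
plate front corners [[-117.7  -50.8   12. ]
 [ 130.2  -50.4   12. ]]
fulcrum z hist (array([453, 230, 452, 101,  13,  10,  85, 697, 197,   1,   0]), array([36, 40, 42, 44, 46, 48, 52, 56, 58, 60, 64, 70]))
cheek ext [-34.2 -14.8  54.6] [35.6 11.3 60.9] [[-33.1 -13.9  55.4]
 [ 34.5  10.3  58.8]]
((614.57666015625, 123.615478515625), (69.85723876953125, 25.51915168762207), 14.288349151611328) [[ 0.7 -1.8 58. ]]
180 [64. 63. 64. 62. 53. 11. 11. 11. 11.] [73.9 70.  66.9 74.9 70.2 65.9]
230 [63. 64. 66. 63. 49. 10. 13. 11. 12.] [73.1 69.1 66.7 74.1 69.2 64.7]
280 [64. 64. 63. 59. 44. 11. 11. 11. 12.] [72.7 69.  67.1 73.4 69.  64.1]
330 [63. 63. 63. 57. 21. 20. 19. 18. 18.] [73.  69.2 68.  71.7 67.2 63.1]
380 [64. 64. 63. 62. 46. 32. 29. 29. 27.] [73.6 69.8 68.5 69.6 66.2 61.6]
adapter [  84.5 -264.4   55.7] [ 121.3 -224.3   60. ] [ 107.8 -243.3   57.7]
collar [[-282.5 -225.6   18. ]]
bar widths px [[280.5         20.          24.        ]
 [280.          52.          23.        ]
 [279.86363636  84.          22.        ]
 [279.5        116.          22.        ]
 [279.5        148.          22.        ]
 [279.5        180.          22.        ]
 [278.95       212.          20.        ]]
dir [0.9980853  0.06185206] handle end [ 339.0693812  -381.01985045] mid [ 508.64095558 -368.84400831] barz 49.554264763035974
```

```bash
cat >> h.py <<'E'
ey=np.array([-.2365,.9716]);ey/=np.linalg.norm(ey);ex=np.array([ey[1],-ey[0]])
o=np.array([613.5,125.2])+.7*ex-1.3*ey
b=np.array([.9981,.0625]);mid=np.array([508.9,-368.2]);G=70
def S(p): p=np.atleast_2d(p); d=p[:,:2]-o; return np.c_[d@ex,d@ey,p[:,2]]
def W(x,y,z): return np.array([*(o+x*ex+y*ey),z])
def barpose(th,yt,cl=0.,x=0.,g=None):
    """TCP position+quat so bar underside clears crest by cl, pitch th (tip up +), tip at station y=yt"""
    g=G if g is None else g
    d=np.array([np.cos(th),np.sin(th)]);n=np.array([-d[1],d[0]])
    p=np.array([0,34.])+(10+cl)*n; s=(yt-p[0])/d[0]
    q=p+(s-170-g)*d+5*n
    return W(x,q[0],q[1]),m2q(tool(ey,th))
E
python3 - <<'E'
from h import *
from rig import bot
q=m2q(tool(b)); g=mid-G*b
bot.move_to([*g,120],q)
bot.servo_line([*g,45],speed=100)
print(bot.move_gripper(18,grip_force=100)); s=bot.read_state();print(s['grip_width'],s['ee_pos'],s['ft_force'],s['clock'])
bot.servo_line([*g,110],speed=100)
s=bot.read_state();c=bot.read_camera('wrist');pickle.dump((c,s),open('w3.pkl','wb'));cv2.imwrite('pics/w3.png',c['image'])
print(s['grip_width'],s['ee_pos'],s['ft_force'],s['moment'],s['clock'])
C=cloud(c,s)
for y in range(5,260,25):
    xs=np.where((C[y,200:360,2]>98)&(C[y,200:360,2]<135))[0]+200
    if len(xs): P=np.median(C[y,xs],0);d=P[:2]-s['ee_pos'][:2];print(y,len(xs),'s',(d@b).round(1),'lat',(d@[-b[1],b[0]]).round(1),'z',P[2].round(1))
E
```

```text
False
18.803340866146183 [ 439.1084826  -372.70657763   45.33018166] [-1.76156381  0.71841509  4.68989619] 6.55
19.25549357620452 [ 438.70987796 -372.27355036  109.23850823] [ 0.46390793 -0.1705737  -4.61215873] [ 0.00794888  0.29682411 -0.03101568] 7.35
5 64 s 96.5 lat 0.1 z 111.3
30 63 s 89.2 lat -0.0 z 111.6
55 63 s 81.6 lat 0.3 z 111.7
80 62 s 74.1 lat 0.1 z 112.1
105 61 s 66.4 lat 0.3 z 112.0
130 60 s 58.4 lat 0.2 z 112.3
155 60 s 50.3 lat 0.5 z 112.3
180 60 s 42.0 lat 0.5 z 112.5
205 58 s 33.3 lat 0.5 z 112.8
230 58 s 24.4 lat 0.6 z 113.0
255 82 s 14.9 lat 0.6 z 112.7
```

View pics/w3.png

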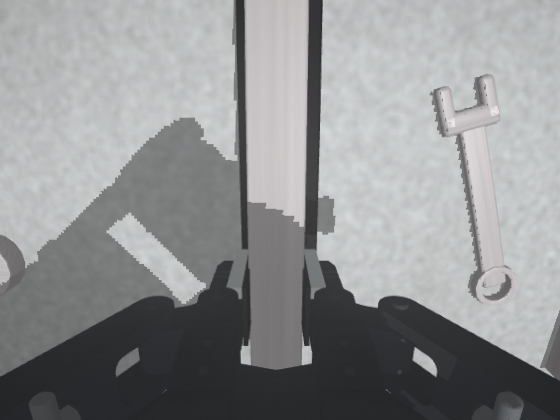

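```bash
python3 - <<'E'
from h import *
from rig import bot
p=bot.read_state()['ee_pos'];bot.servo_line([p[0],p[1],190],speed=200)
P,q=barpose(-.22,20,0);P[2]=200
j0=np.array(bot.read_state()['joint_positions']);j1=np.array(bot.ik(P,q));print(j0.round(2),j1.round(2))
bot.move_to(P,q)
P,q=barpose(-.22,50,25);bot.servo_line(P,q,speed=150)
s=bot.read_state();print(s['clock'],s['ee_pos'],P,s['ft_force'],s['grip_width'])
for n in('top','scene','wrist'):
    st=bot.read_state();c=bot.read_camera(n);pickle.dump((c,st),open(n+'4.pkl','wb'));im=c['image']
    if n=='top': im=cv2.resize(im[130:330,80:320],None,fx=3,fy=3)
    if n=='scene': im=cv2.resize(im[80:280,260:480],None,fx=3,fy=3)
    cv2.imwrite(f'pics/{n}4.png',im)
E
```

```text
[-0.77  0.41  1.52 -0.    1.21  0.74] [-0.11  0.58  1.26 -0.22  1.24 -0.28]
10.0667 [658.32673557 -54.33463377 117.06572867] [657.79780801 -53.82651872 115.93804981] [ 0.25999852  0.48610066 -3.9472476 ] 19.116258247732482
```

View pics/top4.png

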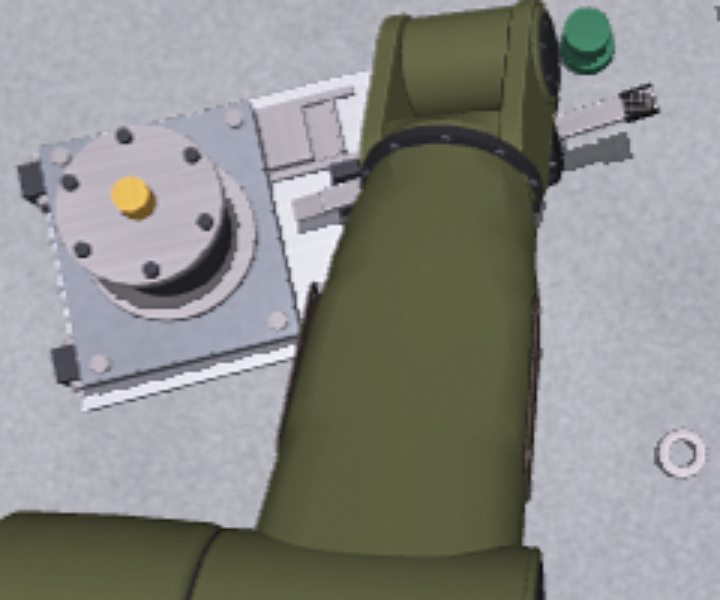

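View pics/scene4.png

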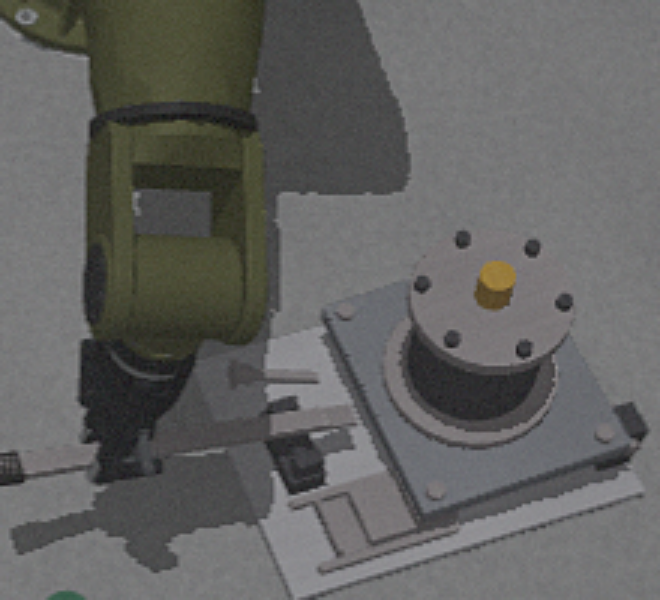

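View pics/wrist4.png

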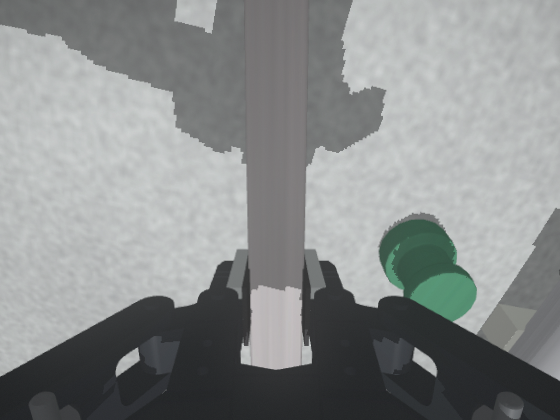

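```bash
python3 - <<'E'
from h import *
np.set_printoptions(suppress=True,precision=1)
for n,roi in(('top',(190,225,170,205)),('scene',(80+125,80+165,260+55,260+122))):
    c,_=pickle.load(open(n+'4.pkl','rb'));C=cloud(c);r0,r1,c0,c1=roi
    p=S(C[r0:r1,c0:c1].reshape(-1,3));m=(np.abs(p[:,0])<18)&(p[:,1]>15)&(p[:,1]<58)&(p[:,2]>60.5-0*p[:,1])&(p[:,2]<85)
    q=p[m];print(n,len(q))
    for y in range(15,58,6):
        k=q[(q[:,1]>=y)&(q[:,1]<y+6)]
        if len(k):print(y,len(k),'x',k[:,0].min(),k[:,0].max(),'z med',np.median(k[:,2]))
    print('ymax',q[:,1].max())
E
```

```text
top 109
15 17 x -9.43296833780939 9.727621219307517 z med 74.64073811966568
21 16 x -9.43291085276385 9.499334841756285 z med 72.22883495111614
27 18 x -10.394031859238101 10.562772333005435 z med 67.95877611324556
33 15 x -9.188589193905216 8.229861128932885 z med 66.16015758149251
39 15 x -9.615053192952097 10.553228845927293 z med 62.80754099139631
45 17 x -9.814056005518454 9.513504948586279 z med 63.483490336680916
51 11 x -9.77888922468157 10.048963642946019 z med 62.93574746675881
ymax 53.977967819765006
scene 85
15 17 x -8.308333145185118 11.531927426801136 z med 73.53054542667496
21 14 x -8.170862184066912 11.679303262138337 z med 69.98533551693117
27 14 x -5.3637262761694435 11.356649802360494 z med 67.98600219555635
33 13 x -7.766897044170153 11.314380477213549 z med 66.29286664741949
39 14 x -7.1018365929467935 10.53002722320729 z med 63.88148093930988
45 11 x -8.600913757808598 10.11189198171507 z med 62.7585654176537
51 2 x -2.683781318994458 9.950580049057361 z med 62.77617487858333
ymax 51.65864360549533
```

```bash
python3 - <<'E'
from h import *
from rig import bot
np.set_printoptions(suppress=True,precision=2)
P,q=barpose(-.21,50,8);bot.servo_line(P,q,speed=80)
P,q=barpose(-.21,50,-4)
hit=bot.servo_line(P,q,speed=15,until_force=3)
s=bot.read_state();print('hit',hit,s['clock'],S(s['ee_pos']),'nominal-4 z',P[2],s['ft_force'],s['moment'])
E
```

```text
hit True 11.3417 [[  -0.33 -183.68   84.43]] nominal-4 z 84.39818372155102 [ 1.71 -0.98 -1.79] [ 0.35 -0.01 -0.07]
```

```bash
python3 - <<'E'
from h import *
from rig import bot
np.set_printoptions(suppress=True,precision=2)
P,q=barpose(-.21,50,-1);bot.servo_line(P,q,speed=30)
s=bot.read_state();print(s['ft_force'],s['clock'])
P,q=barpose(-.21,99,-1)
hit=bot.servo_line(P,q,speed=40,until_force=10)
s=bot.read_state();print('hit',hit,s['clock'],S(s['ee_pos']),S(P),s['ft_force'],s['moment'],s['grip_width'])
for n in('top','scene'):
    c=bot.read_camera(n);pickle.dump((c,s),open(n+'5.pkl','wb'));im=c['image']
    im=cv2.resize(im[130:280,80:320] if n=='top' else im[130:280,260:480],None,fx=3,fy=3)
    cv2.imwrite(f'pics/{n}5.png',im)
E
```

```text
[ 0.18 -0.3  -2.84] 11.6083
hit False 13.0083 [[  -0.04 -134.58   76.95]] [[   0.   -134.69   77.02]] [ 0.28  2.58 -1.69] [0.64 0.13 0.01] 18.938987797209865
```

View pics/scene5.png

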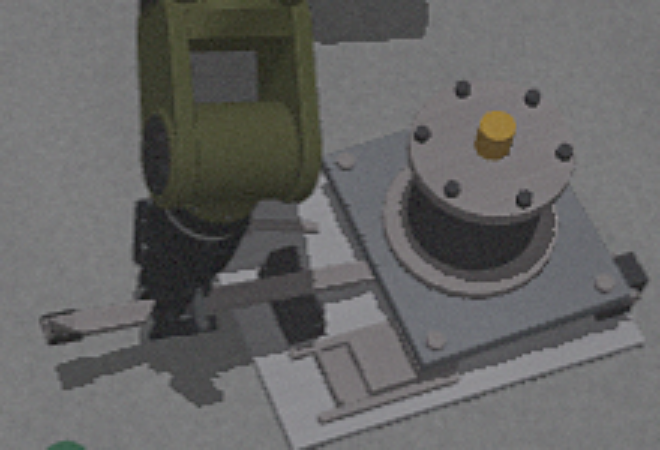

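View pics/top5.png

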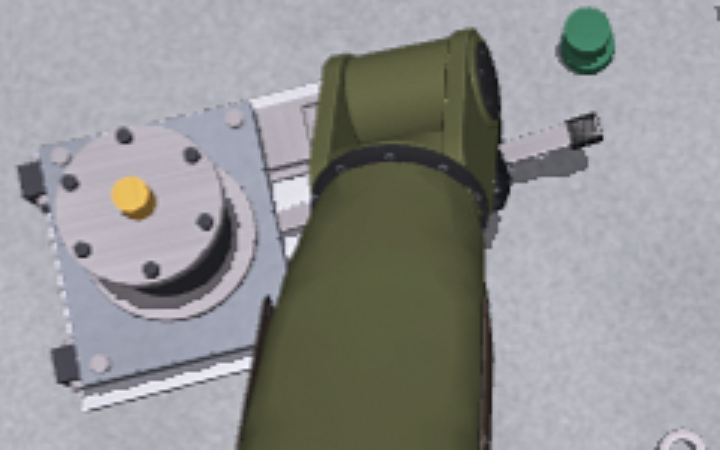

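```bash
cat >> h.py <<'E'
def bedang(c):
    C=cloud(c);p=S(C.reshape(-1,3));x,y,z=p.T
    # bed plate top corners clear of housing: front strip
    m=(np.abs(x-95)<12)&(y>75)&(y<100)&(z>50)&(z<100)
    m2=(np.abs(x+90)<15)&(y>75)&(y<100)&(z>50)&(z<100)
    return np.median(z[m]) if m.sum() else None,np.median(z[m2]) if m2.sum() else None,m.sum(),m2.sum()
E
python3 - <<'E'
from h import *
from rig import bot
np.set_printoptions(suppress=True,precision=2)
c,_=pickle.load(open('scene0.pkl','rb'));print(bedang(c));c,_=pickle.load(open('scene5.pkl','rb'));print(bedang(c))
for th,cl in((-.12,-1),(-.05,-1),(0,-1.5),(.04,-2)):
    P,q=barpose(th,100,cl);h=bot.servo_line(P,q,speed=40,until_force=70)
    s=bot.read_state();print(th,h,s['clock'],S(s['ee_pos']),S(P),s['ft_force'],s['moment'],s['grip_width'])
    if h: break
    c=bot.read_camera('scene');print(bedang(c))
cv2.imwrite('pics/s6.png',cv2.resize(c['image'][130:280,260:480],None,fx=3,fy=3))
E
```

```text
(np.float64(68.34314391543603), np.float64(68.44321577820915), np.int64(88), np.int64(87))
(np.float64(68.69899414140218), np.float64(68.1676374450567), np.int64(84), np.int64(95))
-0.12 False 13.575 [[   0.59 -136.83   65.87]] [[   0.   -137.68   64.7 ]] [-6.07 10.28  9.42] [1.37 0.88 0.08] 19.133900240370533
(np.float64(70.89875986224934), np.float64(69.99824316516492), np.int64(87), np.int64(95))
-0.05 False 14.025 [[   0.56 -138.11   56.09]] [[   0.   -139.45   55.  ]] [-6.56 14.15 10.55] [1.9  1.   0.16] 18.79311277295532
(np.float64(75.91873465256322), np.float64(75.40235763319106), np.int64(85), np.int64(90))
0 False 14.4167 [[   0.68 -138.49   48.86]] [[  -0.  -140.    47.5]] [-7.1  14.5  11.71] [2.15 1.08 0.14] 19.088573199435086
(np.float64(79.24715858779496), np.float64(78.83505180237671), np.int64(84), np.int64(88))
0.04 False 14.7667 [[   1.   -138.57   43.15]] [[  -0.   -140.01   41.41]] [-6.35 14.32 14.23] [2.21 0.93 0.27] 18.873458021059626
(np.float64(81.7546754065861), np.float64(80.81544160645603), np.int64(82), np.int64(86))
```

View pics/s6.png

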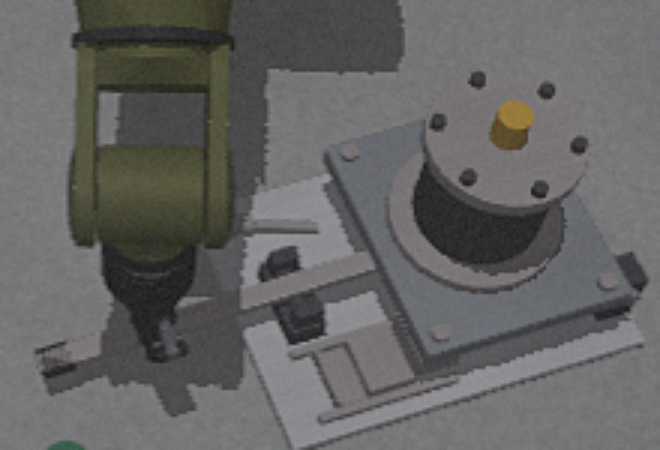

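```bash
python3 - <<'E'
from h import *
from rig import bot
np.set_printoptions(suppress=True,precision=2)
for th,cl in((.07,-2.5),(.1,-2.5),(.12,-3)):
    P,q=barpose(th,100.5,cl);h=bot.servo_line(P,q,speed=30,until_force=70)
    s=bot.read_state();print(th,h,s['clock'],S(s['ee_pos']),S(P),s['ft_force'],s['moment'],s['grip_width'])
    if h: break
    c=bot.read_camera('scene');print(bedang(c))
bot.dwell(.6);c=bot.read_camera('scene');print(bedang(c))
cv2.imwrite('pics/s7.png',cv2.resize(c['image'][130:280,260:480],None,fx=3,fy=3))
E
```

```text
0.07 False 15.125 [[   1.18 -138.43   38.9 ]] [[  -0.   -139.26   36.77]] [-5.27  9.68 15.86] [1.7  0.82 0.36] 19.151942386587663
(np.float64(82.92911640951195), np.float64(83.64715646475099), np.int64(86), np.int64(92))
0.1 False 15.4667 [[   1.26 -138.26   34.89]] [[  -0.   -138.8    32.64]] [-3.3   8.61 16.89] [1.57 0.64 0.33] 19.033989603972948
(np.float64(85.3498304840939), np.float64(85.26485447009736), np.int64(87), np.int64(87))
0.12 False 15.775 [[   1.58 -138.08   32.64]] [[  -0.   -138.37   29.4 ]] [-7.04  6.66 23.88] [1.48 1.12 0.51] 19.175122677101612
(np.float64(87.05811316893221), np.float64(85.61063911426231), np.int64(88), np.int64(85))
(np.float64(86.11936069350327), np.float64(85.97715746356448), np.int64(89), np.int64(82))
```

View pics/s7.png

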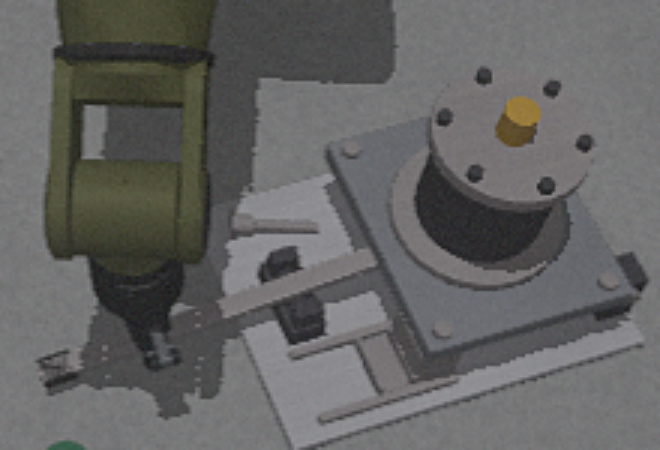

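```bash
python3 - <<'E'
from h import *
from rig import bot
np.set_printoptions(suppress=True,precision=2)
for th,cl in((.08,-2.5),(.05,-2),(.02,-1),(-.01,-.5)):
    P,q=barpose(th,100.5,cl);bot.servo_line(P,q,speed=30)
    s=bot.read_state();print(th,s['clock'],S(s['ee_pos']),S(P),s['ft_force'],s['moment'])
    c=bot.read_camera('scene');print(bedang(c))
cv2.imwrite('pics/s8.png',cv2.resize(c['image'][130:280,260:480],None,fx=3,fy=3))
E
```

```text
0.08 16.825 [[   1.16 -138.93   37.65]] [[  -0.   -139.13   35.39]] [-3.    5.48 13.21] [1.03 0.47 0.36]
(np.float64(84.7254078983043), np.float64(83.51427976671016), np.int64(90), np.int64(90))
0.05 17.1833 [[   0.53 -139.43   40.84]] [[  -0.   -139.45   40.04]] [0.09 3.46 7.66] [0.78 0.07 0.23]
(np.float64(83.26406494387334), np.float64(82.49673047663407), np.int64(87), np.int64(86))
0.02 17.5583 [[  -0.17 -139.74   44.91]] [[  -0.   -139.55   45.21]] [-0.07 -0.13 -1.61] [ 0.13 -0.03  0.03]
(np.float64(83.31832448463251), np.float64(82.50704141396056), np.int64(85), np.int64(88))
-0.01 17.9167 [[  -0.02 -139.49   49.82]] [[   0.   -139.44   49.9 ]] [ 0.81 -0.72 -2.11] [0.02 0.02 0.01]
(np.float64(83.06268050710264), np.float64(81.67759524102792), np.int64(87), np.int64(90))
```

View pics/s8.png

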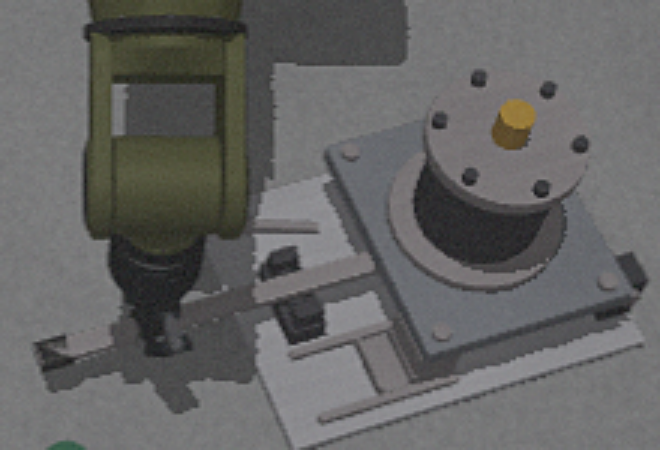

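```bash
python3 - <<'E'
from h import *
from rig import bot
np.set_printoptions(suppress=True,precision=2)
P,q=barpose(.03,100.5,-1);bot.servo_line(P,q,speed=30);print(bot.read_state()['ft_force'])
bot.move_gripper(45);s=bot.read_state();print(s['ft_force'],s['clock'])
T=q2m(s['tool_rot']);bot.servo_line(s['ee_pos']-T[:,1]*110,speed=100)
# clear back for a view
P=W(0,-220,260);bot.move_to(P,m2q(tool(ey)))
bot.dwell(.5);s=bot.read_state();print(s['clock'],s['ft_force'])
ims=[]
for n in('scene','top'):
    c=bot.read_camera(n);pickle.dump((c,s),open(n+'9.pkl','wb'));print(bedang(c))
    cv2.imwrite(f'pics/{n}9.png',cv2.resize(c['image'][130:280,260:480] if n=='scene' else c['image'][130:280,80:320],None,fx=3,fy=3))
E
```

```text
[ 0.29  0.51 -1.04]
[-0.01 -0.3  -0.57] 18.6833
21.0167 [-0.08 -0.04  0.02]
(np.float64(82.09584402437793), np.float64(82.12254111579364), np.int64(86), np.int64(85))
(np.float64(83.15537698098001), np.float64(82.22593034351712), np.int64(83), np.int64(108))
```

View pics/scene9.png

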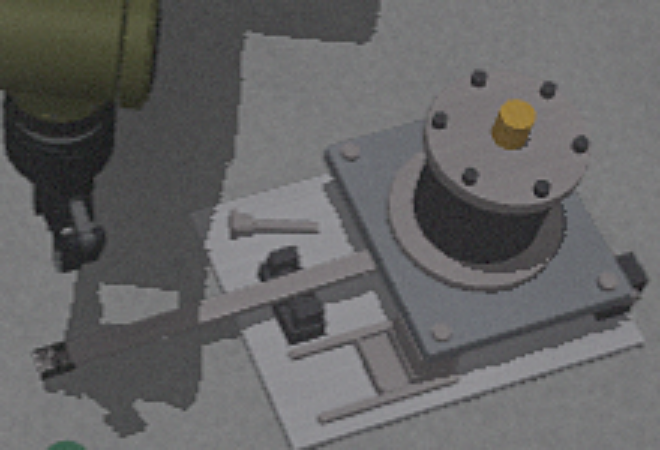

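View pics/top9.png

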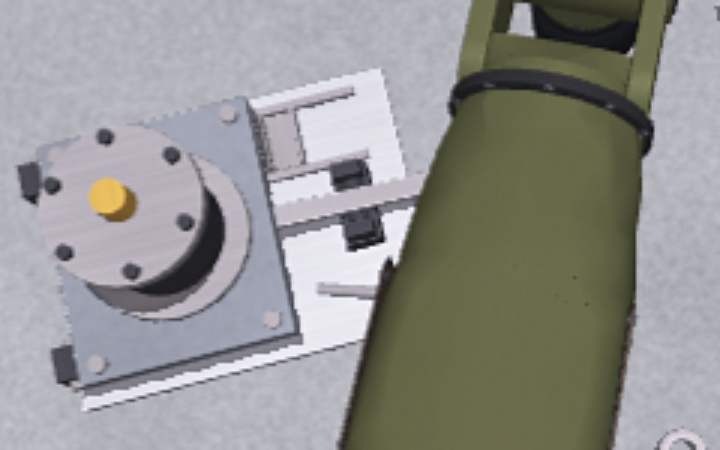

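```bash
python3 - <<'E'
from h import *
for n,px in(('top0',(193.4,172.1)),('top9',(180.2,176.5))):
    c,_=pickle.load(open(n+'.pkl','rb'));print(n,S(onplane(c,[px],14)).round(1))
E
```

```text
top0 [[80.3  1.3 14. ]]
top9 [[76.9 40.  14. ]]
```

```bash
python3 - <<'E'
from rig import bot
print(bot.finish_job(),bot.read_state()['clock'])
E
```

```text
the job is handed in; nothing more can be done
the job is handed in; nothing more can be done
```

I levered the bed up with the pry bar, the packer slid home, and the bed now rests level on it. The bar was let go where it lay, over the fulcrum with its tip under the bed. I handed the job in just after 21 s of the 54 s allowed; no verdict is reported back.

- **Lift:** I gripped the bar 70 mm behind its middle and slid the tip in to about y = 100 mm. Then I pitched the bar about the crest until the bed's front strip had risen about 17.7 mm, roughly 0.10 rad.
- **Packer:** its tray edge moved about 39 mm between the first and last top views. With its starting slide of 4 to 8 mm, that puts it fully home at 42 mm, within measuring error.
- **Bed:** after letting down, the front strip stayed about 14 mm up, or 0.08 rad, in both camera views. Depth noise is about 1 mm, or 0.006 rad, so the lower limit of 0.076 is not cleared by much on measurement alone.
- **Robot:** after release and retreat the wrist force read near zero, and the gripper was well clear of everything.
- **Bystanders:** the pin, collar and adapter look unmoved in the pictures that show them. I did not measure any bystander again at the end, and took no last look at the jar and spanner; the arm never went near them after the pick.

One reading disagreed. Lowering the bar onto the crest, the contact force only showed about 4 mm below the computed height, although the camera depths put the bar 2 to 3 mm low. I put this down to give in the grip, raised the bar 3 mm, and it went in without catching.

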